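Charge the milling jar through its funnel

TASK

First pull the crumpled paper twist out of the funnel and put it in the waste bin. Then take the scoop by its grip bar, pour all six milling balls through the funnel into the jar, and put the empty scoop back squarely on its sloped rest, against the stop with its mouth uphill as it was. Leave the beaker, bottle, mortar and tall measuring cylinder where they stand.

Things in the scene. Friction and masses are not known exactly. Their poses are not given: they have to be found in the camera images.
- stand: Fixed funnel stand: base plate 210 x 130 x 12 mm (x -60 to +150 mm), a clear milling jar on it (56 mm outer diameter, 48 mm bore, rim 100 mm above the bench), a steel funnel fixed above, its spout (36 mm bore) reaching 8 mm into the jar, carried by a 12 mm steel rod at x = +118 mm. Origin: on the bench, on the axis of jar and funnel, z up.
- funnel_mouth (a point): Centre of the funnel's mouth, in the plane of its rim, 165 mm above the bench. Mouth 132 mm inner and 138 mm outer diameter; the cone narrows over 55 mm to the 36 mm spout.
- jar_floor (a point): Centre of the inner floor of the jar, 17 mm above the bench.
- rod_top (a point): Top end of the stand's rod, 250 mm above the bench. A 24 mm clamp block sits on the rod at 118 to 142 mm height, with a short arm to the funnel.
- paper_wad: Stiff crumpled twist of packing paper, 144 mm long, 40 mm thick, about 15 g, stuck in the funnel: its lower end blocks the throat, it leans about 41 degrees from vertical along the funnel wall and its upper end stands out over the rim. Origin in its lower end, 20 mm from the tip; its long axis runs from here to wad_top, direction (0.66, 0, 0.75) in its own frame.
- wad_mid (a point): Middle of the paper twist, inside it, on its long axis.
- wad_top (a point): Extreme point of the round upper end of the paper twist, 72 mm from its middle along its long axis.
- bin: Fixed open grey waste bin, 160 x 160 mm outside, 110 mm high, walls 4 mm. Origin: centre of its underside, on the bench.
- rest: Fixed white sloped rest for the scoop: a plate 156 x 74 mm that rises at 25 degrees towards its +x axis, with a stop lip (12 mm high) along the low -x edge; foot 150 x 90 mm. Origin on the bench under the middle of the slope, z up.
- rest_seat (a point): Middle of the rest's sloped surface, 48 mm above the bench: where the scoop's origin lies when it is home.
- scoop: Aluminium scoop with six balls in it, 160 g empty: flat-floored tray 150 x 66 mm, 3 mm sheet, side walls 32 mm and rear wall 38 mm high, front (mouth) open. Origin: middle of its underside. Frame parallel to the rest's when home: z is then vertical while the tray pitches up 25 degrees, so in this frame the mouth direction is (0.906, 0, 0.423) and the floor normal (-0.423, 0, 0.906).
- scoop_grip (a point): Point inside the scoop's black grip bar, near above the centre of mass, at (-47, 0, 89) mm in the scoop's frame. The bar runs lengthwise above the tray, parallel to its floor, centre line 100 mm above the underside: 129 mm long (82 mm behind this point to 47 mm ahead), 14 mm wide (along y), 20 mm high, standing on one 12 mm post behind the rear wall.
- scoop_lip (a point): Middle of the floor's front edge at the mouth, on the upper face of the 3 mm floor, at (67, 0, 34) mm in the scoop's frame.
- ball1: White ceramic milling ball, 18 mm diameter, 18 g, lying at the rear of the scoop's tray at the start. Origin at its centre.
- ball2: White ceramic milling ball, 18 mm diameter, 18 g, lying at the rear of the scoop's tray at the start. Origin at its centre.
- ball3: White ceramic milling ball, 18 mm diameter, 18 g, lying at the rear of the scoop's tray at the start. Origin at its centre.
- ball4: White ceramic milling ball, 18 mm diameter, 18 g, lying at the rear of the scoop's tray at the start. Origin at its centre.
- ball5: White ceramic milling ball, 18 mm diameter, 18 g, lying at the rear of the scoop's tray at the start. Origin at its centre.
- ball6: White ceramic milling ball, 18 mm diameter, 18 g, lying at the rear of the scoop's tray at the start. Origin at its centre.
- beaker: Bystander: glass beaker, 72 mm wide at the rim, 90 mm high. Origin: centre of its underside.
- bottle: Bystander: brown glass bottle, 60 mm wide, 130 mm high. Origin: centre of its underside.
- mortar: Bystander: white ceramic mortar bowl, 96 mm wide, 50 mm high. Origin: centre of its underside.
- cylinder: Bystander close to the funnel: tall glass measuring cylinder, 44 mm wide on a 64 mm foot, 185 mm high. Origin: centre of its underside.
Not all that is in view belongs to the job. What is shaped like the rest but blue is not meant.

How it is judged:
On the way, in this order (a step that is already met when the one before it is completed fails the run):
1. the paper twist lies in the waste bin (x of wad_mid in the frame of bin between -0.078 and 0.078 m and y of wad_mid in the frame of bin between -0.078 and 0.078 m and z of wad_mid in the frame of bin between 0 and 0.1 m), for 0.2 s.
2. the scoop is tipped mouth-down over the funnel (horizontal distance between scoop_lip and funnel_mouth below 0.08 m and z of scoop_lip in the frame of funnel_mouth above -0.03 m and angle between scoop's own z axis and vertical above 0.523599 rad), for 0.1 s.
3. all six balls are in the jar (horizontal distance between each of ball1, ball2, ball3, ball4, ball5, ball6 and jar_floor below 0.024 m and height (world z) of ball1 between 0.015 and 0.085 m and height (world z) of ball2 between 0.015 and 0.085 m and height (world z) of ball3 between 0.015 and 0.085 m and height (world z) of ball4 between 0.015 and 0.085 m and height (world z) of ball5 between 0.015 and 0.085 m and height (world z) of ball6 between 0.015 and 0.085 m), for 0.2 s.
At the end, for the whole second after the job is handed in: The middle of the paper twist is inside the bin below its rim; all six balls are in the jar, below the funnel spout; the scoop is at rest on its sloped rest, mouth uphill, within 25 mm of its home, tilted no more than 0.15 rad and turned no more than 0.2 rad from it (all of step 1 and all of step 3 and distance between scoop and rest_seat below 0.025 m and angle between the z axis of scoop and the z axis of rest, either way round below 0.15 rad and x of scoop_lip in the frame of rest above 0.03 m and angle between the x axis of scoop and the x axis of rest, either way round below 0.2 rad and linear speed of scoop below 0.02 m/s and linear speed of paper_wad below 0.03 m/s); the robot touches nothing.
It fails at once if the beaker is shifted more than 25 mm or tipped (distance of beaker from where it was at the start of the episode above 0.025 m or angle between beaker's own z axis and vertical above 0.35 rad).
It fails at once if the bottle is shifted more than 25 mm or tipped (distance of bottle from where it was at the start of the episode above 0.025 m or angle between bottle's own z axis and vertical above 0.35 rad).
It fails at once if the mortar is shifted more than 25 mm or tipped (distance of mortar from where it was at the start of the episode above 0.025 m or angle between mortar's own z axis and vertical above 0.35 rad).
It fails at once if the cylinder is shifted more than 25 mm or tipped (distance of cylinder from where it was at the start of the episode above 0.025 m or angle between cylinder's own z axis and vertical above 0.35 rad).
It also fails if it takes over 72 s, if anything falls off the work surface, if the arm or the gripper's body presses on something with over 40 N, if the wrist force passes 120 N, or if a joint passes its speed limit or range.

ROBOT

A 6-joint arm with a two-finger parallel gripper is mounted at the origin on the work surface. World frame = base frame: x ahead of the robot, y to its left, z up, the work surface at z = 0. Lengths are in m, angles in rad, forces in N, time in s.
With the tool pointing down it reaches from about 0.275 to 0.975 m from the base axis. Payload 8.4 kg.
Tool frame: the origin (TCP) lies at the very end of the fingers, on their centre line; the grasp point (between the pads) lies 19 mm behind it; x points along the fingers, z is the direction in which the jaws open and shut, and the axes are right-handed (so a half turn about x gives the same grasp; the last joint's range is limited). The gripper opens to 92 mm and grips with 3 to 60 N. Pads are 20 mm wide; open, the fingers measure 128 mm over their backs; the gripper's body (75 mm by 189 mm) begins 69 mm behind the grasp point.
Start: joints at [1.276, 0.353, 1.633, -0, 1.155, -0.002], TCP at [0.18, 0.598, 0.179] pointing down, gripper open.
Joint ranges: [-2.63, 2.63], [-0.92, 2.1], [0.06, 2.66], [-1.3, 4.44], [0, 2.69], [-3.02, 3.02]. Speed limits (rad/s): [2.22, 2.22, 2.79, 3.14, 3.14, 3.14].

INTERFACE

Orientations are given as a 3x3 rotation matrix whose columns are the frame's x, y, z axes.
In Python, from plant import arm gives the robot as it stands.
- The arm moves only by the tool servo_tool, never from a script. Its argument "rows" is one flat list of numbers, 5 for each row, row after row: the opening, from -1 (shut) to 1 (fully open), then the shift along the tool's x, y, z in mm, then the turn about the tool's x in degrees. A call has 1 to 12 rows; each row shifts and turns the commanded pose from where the row before left it, along the tool's axes as they then stand; what a row does not reach is not made up. A row lasts 1/10 s, in which the tool goes at most 50 mm and 8.59 degrees, less where a joint would pass 70% of its speed; a pose out of reach is approached as far as the arm can. A call is refused whole if a number of a shift passes 50 or a number of a turn 8.59, either way. A call with a gripper value outside its range is refused whole. The fingers move at their own pace and stop on an object; "squeeze" is the grip in N (left out, the last holds). Time passes only in rows, so rows that do not move let the fingers close. It gives the time, the measured TCP pose, the force and the opening at its end, in the units of the state.
- arm.sense(): the state, without advancing time (a new reading comes with each control period).
- arm.grab_frame(name): name is "side" or "top" or "wrist"; returns a dict with "img" (480x640x3 uint8, red, green, blue), "mtx" (3x3 intrinsics, pixels), "D" ([k1, k2, p1, p2, k3] as OpenCV has them; the pictures are not rectified), "xyz" and "attitude" of the camera in the world. Camera axes: x right, y up, looking along -z (the intrinsics and any distortion apply to the point x, -y, -z); pixel columns grow to the right and rows downward; lengths in m; the calibration is good to about 2 mm. A picture is of the moment at which its call begins. There is no depth.
- arm.sign_off(): hands the job in, once; it reports no verdict.
Trained networks look in the newest picture that a camera, given by its name, has taken for a name from the list of things; names that differ only in an ending like _2 or _b are one class to them, and where a whole thing is asked for, a point or a joint stands for the part that bears it (a point fixed in the world has none). Each returns a list of dicts, best first, with "confidence" (0 to 1); they miss things now and then, are a little off and sometimes report something else, mostly with a low value. They report only what shows in the picture. A call takes as long as a camera call. They do not tell look-alikes from the thing itself.
- arm.trace(camera, target): "pixels" (480x640 bool, what is visible of it) and "box" ([centre column, centre row, width, height] in pixels, round what is visible of it).
The state is a dict: "t": time; "joint_positions": joint angles; "dq": joint speeds; "effort": joint torques, N m; "position": TCP position; "ee_rot": TCP orientation; "force": force on the tool from outside, world axes, zero at the start; "ft_torque": the same for the moment, N m; "width": finger opening in m.
Only numpy, scipy, OpenCV 4.12 (cv2) and the standard library are available. Lean on these libraries where they do the work, as an engineer would, in place of code of your own. Each camera call takes 0.05 s, during which the arm holds its last target. There are 200 camera calls.

## Working session

There is one attempt and no reset: what is moved stays moved. The work goes in short steps, Python scripts to look and compute and a tool call to move; the robot and the scene stay as the last step left them, time stands still between calls to the robot, and variables do not carry over. Pictures are saved under pics/ and viewed, about 8 in all and at most 12, crops included, and the job is handed in when it is done.

Besides the shell and the picture viewer there is one more tool, called after "Call:" by a JSON object that holds its "api" and its "payload", one argument or row to a line. servo_tool: Moves the arm, as the interface text tells. Its arguments: {"type":"object","properties":{"rows":{"type":"array"},"squeeze":{"type":"number"}},"required":["rows"]}

```bash
ls; mkdir -p pics; python3 - <<'E'
from plant import arm
import cv2,numpy as np
s=arm.sense();print({k:np.round(v,3).tolist() for k,v in s.items()})
for n in("side","top"):
    f=arm.grab_frame(n);cv2.imwrite(f"pics/{n}0.png",f["img"][:,:,::-1])
    print(n,f["mtx"].tolist(),f["D"],np.round(f["xyz"],3),np.round(f["attitude"],3).tolist())
    for t in("funnel_mouth","paper_wad","bin","rest","scoop","stand","scoop_grip","cylinder","beaker","bottle","mortar"):
        try:
            print(t,[(round(float(d["confidence"]),2),np.round(d["box"]).tolist()) for d in arm.trace(n,t)])
        except Exception as e: print(t,e)
E
```

```text
pics
{'t': 0.0, 'joint_positions': [1.276, 0.354, 1.634, -0.0, 1.155, -0.002], 'dq': [-0.0, 0.001, -0.002, -0.0, 0.002, -0.001], 'effort': [0.004, -59.384, -33.422, 0.07, 0.023, -0.0], 'position': [0.18, 0.598, 0.178], 'ee_rot': [[-0.0, -0.957, 0.289], [-0.001, 0.289, 0.957], [-1.0, -0.0, -0.001]], 'force': [-0.917, -0.751, -0.584], 'ft_torque': [-0.012, -0.016, 0.02], 'width': 0.092}
side [[436.69079444789327, 0.0, 327.87647993817234], [0.0, 436.69079444789327, 238.8875530498759], [0.0, 0.0, 1.0]] [-0.08090456  0.          0.          0.          0.        ] [ 0.263 -0.839  0.7  ] [[0.962, 0.13, -0.241], [-0.273, 0.518, -0.811], [0.02, 0.845, 0.534]]
funnel_mouth [(0.55, [287.0, 202.0, 79.0, 90.0])]
paper_wad [(0.69, [267.0, 181.0, 15.0, 17.0])]
bin [(0.79, [360.0, 265.0, 82.0, 77.0]), (0.54, [288.0, 204.0, 77.0, 88.0])]
rest [(0.85, [350.0, 391.0, 85.0, 46.0]), (0.81, [379.0, 453.0, 108.0, 54.0])]
scoop [(0.78, [333.0, 363.0, 106.0, 72.0])]
stand [(0.9, [290.0, 203.0, 78.0, 90.0])]
scoop_grip [(0.71, [334.0, 367.0, 107.0, 76.0])]
cylinder [(0.69, [292.0, 181.0, 17.0, 56.0])]
beaker
[... 329 characters left out ...]
      ] [ 0.208 -0.072  1.701] [[0.007, 0.983, -0.185], [-1.0, 0.004, -0.019], [-0.018, 0.185, 0.983]]
funnel_mouth [(0.78, [193.0, 255.0, 91.0, 80.0])]
paper_wad [(0.75, [183.0, 265.0, 35.0, 26.0])]
bin [(0.6, [298.0, 210.0, 61.0, 64.0])]
rest [(0.75, [480.0, 260.0, 47.0, 60.0]), (0.58, [408.0, 257.0, 23.0, 55.0])]
scoop [(0.83, [417.0, 265.0, 32.0, 71.0])]
stand [(0.76, [191.0, 255.0, 87.0, 72.0])]
scoop_grip [(0.85, [419.0, 265.0, 34.0, 73.0])]
cylinder [(0.82, [137.0, 231.0, 39.0, 33.0])]
beaker [(0.7, [209.0, 174.0, 28.0, 29.0]), (0.61, [192.0, 256.0, 93.0, 76.0])]
bottle [(0.86, [400.0, 168.0, 22.0, 26.0]), (0.55, [418.0, 264.0, 31.0, 68.0])]
mortar [(0.97, [301.0, 285.0, 33.0, 35.0])]
```

```bash
python3 - <<'E'
import cv2
a=cv2.imread("pics/top0.png");cv2.imwrite("pics/top0c.png",cv2.resize(a[140:340,110:520],(800,390),interpolation=3))
a=cv2.imread("pics/side0.png");cv2.imwrite("pics/side0c.png",cv2.resize(a[120:480,220:520],(500,600),interpolation=3))
E
```

```text
(no output)
```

View pics/top0c.png

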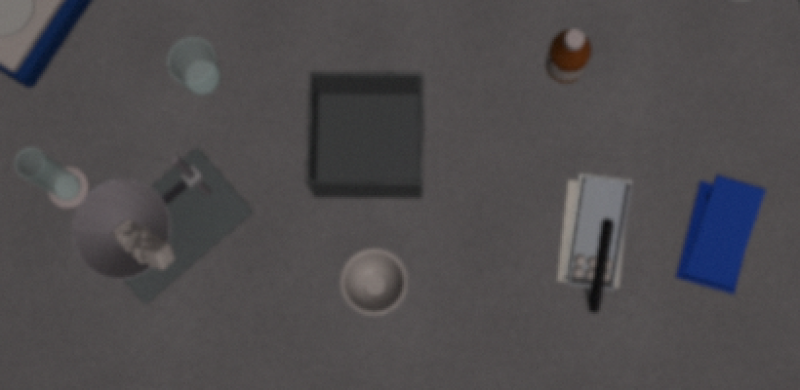

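View pics/side0c.png

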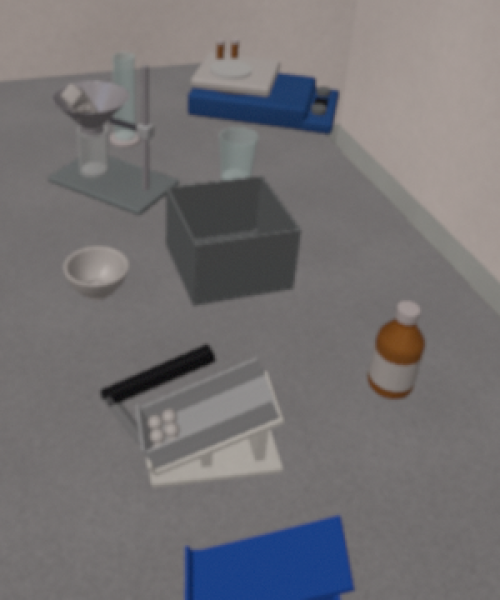

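```bash
cat > h.py <<'E'
import numpy as np,cv2
from scipy.optimize import least_squares
CAM={"side":(436.69079,327.87648,238.88755,-0.08090456),"top":(602.56701,317.86193,236.97354,-0.21011507)}
def setcam(f): return f["mtx"],np.array(f["D"]),np.array(f["xyz"]),np.array(f["attitude"])
def proj(c,P):
    K,D,t,R=c; q=(np.atleast_2d(P)-t)@R*[1,-1,-1]
    return cv2.projectPoints(q.reshape(-1,1,3),np.zeros(3),np.zeros(3),K,D)[0].reshape(-1,2)
def ray(c,p,z):
    K,D,t,R=c; u=cv2.undistortPoints(np.array(p,float).reshape(-1,1,2),K,D).reshape(-1,2)
    d=np.c_[u[:,0],-u[:,1],-np.ones(len(u))]@R.T
    return t+d*((z-t[2])/d[:,2])[:,None]
def tray(t,y,n):  # tray coords -> scoop frame
    s,c=np.sin(np.radians(25)),np.cos(np.radians(25)); return [t*c-n*s,y,t*s+n*c]
def place(P,x,y,z,a):
    c,s=np.cos(a),np.sin(a); return np.array(P)@np.array([[c,s,0],[-s,c,0],[0,0,1]])+[x,y,z]
E
python3 - <<'E'
from h import *
from plant import arm
f={n:setcam(arm.grab_frame(n)) for n in("side","top")}
import pickle;pickle.dump(f,open("cams.pkl","wb"))
T=lambda *p:np.array(p)/1.951+[110,140]
S=lambda *p:np.array(p)/1.6667+[220,120]
for nm,p,z in [("funnel",(122,228),.165),("clamp",(190,178),.13),("wadtop",(163,256),.21),("cylfoot",(68,186),0.005),("cyltop",(31,160),.185),("mortar",(374,282),.05)]:
    print(nm,ray(f["top"],T(p),z).round(3))
print("bin rim",ray(f["top"],T((311,74),(422,74),(422,196),(311,196)),.11).round(3).tolist())
for nm,p,z in [("funnel",(90,98),.165),("rodtop",(148,68),.25),("rodbase",(147,188),.012)]: print("S",nm,ray(f["side"],S(p),z).round(3))
# scoop fit
P=[tray(.042,0,.1),tray(-.087,0,.1)]; m=.001
C=[tray(.075,.033,.032),tray(.075,-.033,.032),tray(-.075,-.033,.035),tray(-.075,.033,.035)]
top=T((607,220),(595,310),(580,175),(632,180),(618,288),(568,282))
side=S((212,352),(105,395),(258,362),(281,412),(148,465),(137,405))
P=np.array(P+C)
r=lambda v:np.r_[(proj(f["top"],place(P,v[0],v[1],.048,v[2]))-top).ravel(),(proj(f["side"],place(P,v[0],v[1],.048,v[2]))-side).ravel()]
s=least_squares(r,[.25,-.35,0],loss="soft_l1");print("scoop",s.x.round(4),r(s.x).round(1).reshape(-1,2).tolist())
print("grip",place([[-.047,0,.089]],s.x[0],s.x[1],.048,s.x[2]).round(4))
E
```

```text
funnel [[0.443 0.339 0.165]]
clamp [[0.519 0.256 0.13 ]]
wadtop [[0.4   0.271 0.21 ]]
cylfoot [[0.531 0.469 0.005]]
cyltop [[0.532 0.467 0.185]]
mortar [[0.386 0.004 0.05 ]]
bin rim [[0.673, 0.094, 0.11], [0.673, -0.062, 0.11], [0.498, -0.063, 0.11], [0.498, 0.09, 0.11]]
S funnel [[0.441 0.329 0.165]]
S rodtop [[0.524 0.237 0.25 ]]
S rodbase [[0.525 0.254 0.012]]
scoop [ 0.4655 -0.3149 -0.1252] [[1.4, -1.1], [-0.1, -1.0], [2.7, 2.0], [0.1, 2.5], [-1.3, -0.3], [0.7, -0.2], [1.6, 0.2], [0.2, 2.5], [-0.1, -2.7], [-5.1, -6.4], [-2.0, -7.5], [0.8, 0.8]]
grip [[ 0.4188 -0.309   0.137 ]]
```

Call:
{"api": "servo_tool", "payload": {
  "rows": [1,-45,0,0,-8,1,-45,0,0,-8,1,-45,0,0,-8,1,-45,0,0,-8,1,-45,0,0,-8,1,-45,0,0,-8,1,0,0,0,-8,1,0,0,0,-8,1,0,0,0,-8],
  "squeeze": 15
}}

```text
t: 2.2
position: [0.1804, 0.5984, 0.4495]
ee_rot: [[0.0, -0.566, -0.825], [0.001, -0.825, 0.566], [-1.0, -0.001, 0.0]]
force: [-0.8, -0.3, -0.0]
width: 0.092
```

Call:
{"api": "servo_tool", "payload": {
  "rows": [1,0,16,-41,0,1,0,16,-41,0,1,0,16,-41,0,1,0,16,-41,0,1,0,16,-41,0,1,0,16,-41,0,1,0,16,-41,0,1,0,16,-41,0,1,0,16,-41,0,1,0,0,0,0,1,0,0,0,0]
}}

```text
t: 3.3
position: [0.4016, 0.2692, 0.4492]
ee_rot: [[-0.0, -0.572, -0.82], [0.001, -0.82, 0.572], [-1.0, -0.0, 0.0]]
force: [-0.4, 0.2, -0.5]
width: 0.0916
```

```bash
python3 - <<'E'
from h import *
from plant import arm
s=arm.sense();print({k:np.round(s[k],3).tolist() for k in("t","position","ee_rot","joint_positions")})
f=arm.grab_frame("wrist");cv2.imwrite("pics/w1.png",f["img"][:,:,::-1])
c=setcam(f);print(np.round(c[2],3),np.round(c[3],3).tolist(),c[0][0,0],c[1])
for t in("paper_wad","funnel_mouth","stand","cylinder"): print(t,[(round(float(d["confidence"]),2),np.round(d["box"]).tolist()) for d in arm.trace("wrist",t)])
import pickle;pickle.dump(c,open("w1.pkl","wb"))
E
```

```text
{'t': 3.3, 'position': [0.402, 0.269, 0.449], 'ee_rot': [[-0.0, -0.572, -0.82], [0.001, -0.82, 0.572], [-1.0, -0.0, 0.0]], 'joint_positions': [0.587, -0.025, 1.514, 0.0, 1.653, -1.945]}
[0.353 0.199 0.655] [[-0.82, -0.546, -0.171], [0.573, -0.782, -0.246], [0.001, -0.3, 0.954]] 365.8996539705442 [-0.03937753  0.          0.          0.          0.        ]
paper_wad [(0.58, [326.0, 218.0, 32.0, 66.0])]
funnel_mouth [(0.91, [299.0, 229.0, 150.0, 126.0])]
stand [(0.92, [298.0, 228.0, 148.0, 125.0]), (0.33, [226.0, 30.0, 62.0, 58.0])]
cylinder [(0.88, [326.0, 323.0, 33.0, 73.0])]
```

View pics/w1.png

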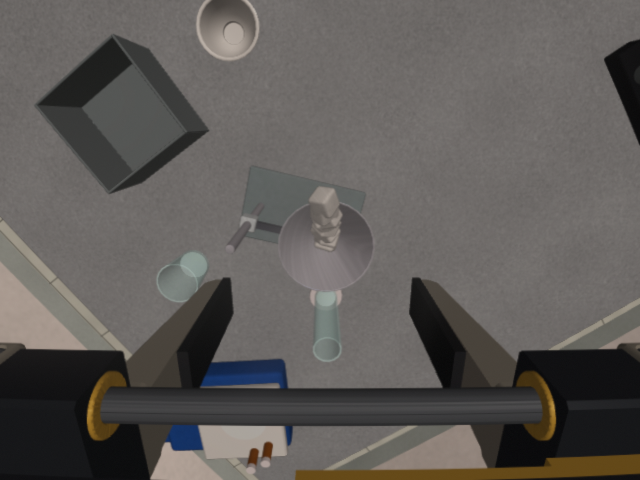

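```bash
python3 - <<'E'
from h import *
import pickle;c=pickle.load(open("w1.pkl","rb"))
F=ray(c,(326,246),.165)[0];print("funnel",F.round(4)); print("rodtop",ray(c,(235,243),.25).round(3),"clamp",ray(c,(248,223),.13).round(3),"cyl",ray(c,(327,349),.185).round(3))
print("binrim",ray(c,[(36,105),(116,36),(208,130),(110,193)],.11).round(3).tolist())
for z in(.18,.2,.215,.23): print(z,ray(c,[(324,189),(324,205)],z).round(3).tolist())
u=np.array([-.572,-.82])
for z0 in(.11,.12,.13,.14):
  for off in(0,.01):
    O=np.r_[F[:2]-u*off,z0]; a=np.r_[u*.656,.755]
    # silhouette of capsule: ends spheres r20 at O and O+.104a
    print(z0,off,proj(c,[O,O+.104*a,O+.124*a]).round(0).tolist(), (O+.104*a).round(3))
E
```

```text
funnel [0.4426 0.3403 0.165 ]
rodtop [[0.512 0.252 0.25 ]] clamp [[0.524 0.254 0.13 ]] cyl [[0.53  0.469 0.185]]
binrim [[0.673, -0.06, 0.11], [0.515, -0.055, 0.11], [0.492, 0.114, 0.11], [0.674, 0.098, 0.11]]
0.18 [[0.397, 0.27, 0.18], [0.409, 0.287, 0.18]]
0.2 [[0.395, 0.267, 0.2], [0.407, 0.284, 0.2]]
0.215 [[0.394, 0.264, 0.215], [0.405, 0.281, 0.215]]
0.23 [[0.392, 0.262, 0.23], [0.403, 0.278, 0.23]]
0.11 0 [[326.0, 235.0], [326.0, 202.0], [327.0, 194.0]] [0.404 0.284 0.189]
0.11 0.01 [[325.0, 241.0], [326.0, 210.0], [327.0, 202.0]] [0.409 0.293 0.189]
0.12 0 [[326.0, 236.0], [327.0, 204.0], [327.0, 196.0]] [0.404 0.284 0.199]
0.12 0.01 [[326.0, 243.0], [327.0, 211.0], [327.0, 204.0]] [0.409 0.293 0.199]
0.13 0 [[326.0, 238.0], [327.0, 205.0], [327.0, 198.0]] [0.404 0.284 0.209]
0.13 0.01 [[326.0, 245.0], [327.0, 213.0], [327.0, 206.0]] [0.409 0.293 0.209]
0.14 0 [[326.0, 241.0], [327.0, 207.0], [327.0, 199.0]] [0.404 0.284 0.219]
0.14 0.01 [[326.0, 247.0], [327.0, 215.0], [327.0, 208.0]] [0.409 0.293 0.219]
```

Call:
{"api": "servo_tool", "payload": {
  "rows": [1,45,-3.5,1,0,1,45,-3.5,1,0,1,45,-3.5,1,0,1,45,-3.5,1,0,1,45,-3.5,1.5,0,1,30,-3.5,1,0,1,19,0,0,0,1,0,0,0,0,-1,0,0,0,0,-1,0,0,0,0,-1,0,0,0,0,-1,0,0,0,0],
  "squeeze": 25
}}

```text
t: 4.75
position: [0.4085, 0.291, 0.1761]
ee_rot: [[0.001, -0.57, -0.821], [0.001, -0.821, 0.57], [-1.0, -0.002, -0.001]]
force: [-0.4, 1.0, -0.1]
width: 0.0624
```

Call:
{"api": "servo_tool", "payload": {
  "rows": [-1,0,0,0,0,-1,0,0,0,0]
}}

```text
t: 4.95
position: [0.4081, 0.2907, 0.1754]
ee_rot: [[0.0, -0.57, -0.821], [0.0, -0.821, 0.57], [-1.0, -0.0, -0.0]]
force: [-0.5, 0.1, -0.6]
width: 0.0459
```

Call:
{"api": "servo_tool", "payload": {
  "rows": [-1,0,0,0,0,-1,0,0,0,0,-1,-8,6,0,0,-1,-8,6,0,0,-1,-12,10,0,0,-1,-15,13,0,0,-1,-15,13,0,0,-1,-15,13,0,0]
}}

```text
t: 5.75
position: [0.3725, 0.2396, 0.2496]
ee_rot: [[0.001, -0.57, -0.821], [0.0, -0.821, 0.57], [-1.0, -0.001, -0.0]]
force: [-0.2, -0.3, -0.8]
width: 0.0006
```

Call:
{"api": "servo_tool", "payload": {
  "rows": [1,-40,0,0,0,1,-40,0,0,0,1,-40,0,0,0,1,0,0,0,0,1,0,0,0,0]
}}

```text
t: 6.25
position: [0.3731, 0.2402, 0.3693]
ee_rot: [[0.002, -0.571, -0.821], [0.001, -0.821, 0.571], [-1.0, -0.002, -0.001]]
force: [-0.4, -0.7, 0.2]
width: 0.0382
```

```bash
python3 - <<'E'
from h import *
from plant import arm
f=arm.grab_frame("wrist");g=arm.grab_frame("side")
a=f["img"][0:400,130:530,::-1];b=cv2.resize(g["img"][150:260,220:330,::-1],(400,400),interpolation=3)
cv2.imwrite("pics/w2.png",np.hstack([a,b]))
c=setcam(f);import pickle;pickle.dump(c,open("w2.pkl","wb"))
d=arm.trace("wrist","paper_wad");print([(x["confidence"],x["box"]) for x in d])
E
```

```text
[(0.72, [324.5, 365.1, 33.7, 36.7]), (0.64, [320.6, 266.9, 36.2, 66.5]), (0.63, [288.0, 272.1, 163.3, 155.9])]
```

View pics/w2.png

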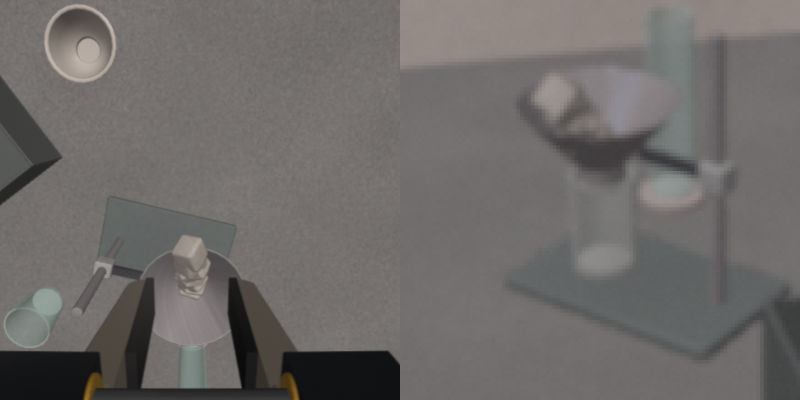

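```bash
python3 - <<'E'
from h import *
import pickle;c=pickle.load(open("w2.pkl","rb"));f=pickle.load(open("cams.pkl","rb"))
for w,s in [((319,247),(558,90)),((319,236),(556,74)),((321,290),(590,125))]:
    p=np.array(w);q=np.array([220+(s[0]-400)/3.636,150+s[1]/3.636])
    r=lambda v:np.r_[proj(c,v)[0]-p,proj(f["side"],v)[0]-q]
    o=least_squares(r,[.4,.28,.2]);print(o.x.round(3),r(o.x).round(1))
print("funnel",ray(c,(130+191,296),.165), "funnel side",ray(f["side"],(220+198/3.636,150+103/3.636),.165))
E
```

```text
[0.4   0.274 0.205] [-0.5  0.4 -1.5  0.4]
[0.39  0.259 0.223] [-1.3  0.9 -4.1  1.1]
[0.442 0.341 0.144] [ 0.6 -0.5  1.7 -0.6]
funnel [[0.44209084 0.33898302 0.165     ]] funnel side [[0.44328016 0.33210371 0.165     ]]
```

Call:
{"api": "servo_tool", "payload": {
  "rows": [0.6,10,-23,0,0,0.6,20,-23,0,0,0.6,20,-23,0,0,0.6,20,0,0,0,0.6,30,0,0,0,0.6,40,0,0,0,0.6,40,0,0,0,0.6,20,0,0,0,-1,0,0,0,0,-1,0,0,0,0,-1,0,0,0,0,-1,0,0,0,0],
  "squeeze": 60
}}

```text
t: 7.6
position: [0.4133, 0.2977, 0.1694]
ee_rot: [[0.002, -0.57, -0.821], [0.001, -0.821, 0.57], [-1.0, -0.002, -0.001]]
force: [0.4, -1.0, -0.2]
width: 0.0438
```

Call:
{"api": "servo_tool", "payload": {
  "rows": [-1,0,0,0,0,-1,0,0,0,0,-1,0,0,0,0]
}}

```text
t: 7.9
position: [0.4149, 0.2989, 0.1704]
ee_rot: [[0.005, -0.57, -0.821], [0.004, -0.821, 0.57], [-1.0, -0.006, -0.002]]
force: [4.3, 2.2, 17.4]
width: 0.0201
```

Call:
{"api": "servo_tool", "payload": {
  "rows": [-1,0,0,0,0,-1,0,0,0,0]
}}

```text
t: 8.1
position: [0.4172, 0.301, 0.1721]
ee_rot: [[0.01, -0.57, -0.821], [0.008, -0.821, 0.571], [-1.0, -0.012, -0.004]]
force: [3.3, 4.0, 19.4]
width: 0.0036
```

```bash
python3 - <<'E'
from h import *
from plant import arm
f=arm.grab_frame("wrist");g=arm.grab_frame("side")
a=f["img"][80:480,130:530,::-1];b=cv2.resize(g["img"][130:260,220:350,::-1],(400,400),interpolation=3)
cv2.imwrite("pics/w3.png",np.hstack([a,b]))
E
```

```text
(no output)
```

View pics/w3.png

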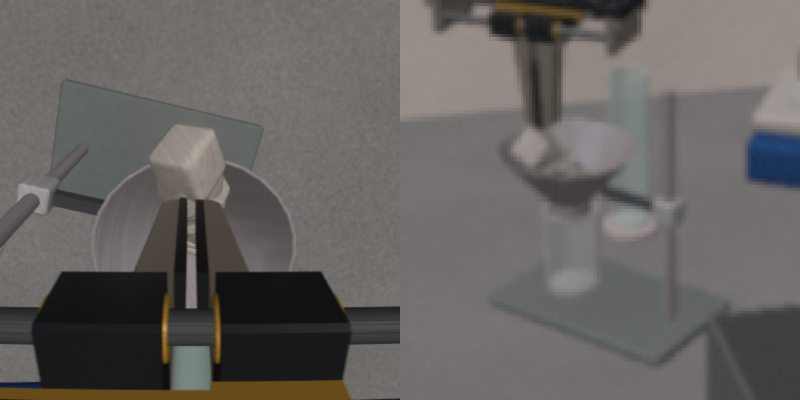

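Call:
{"api": "servo_tool", "payload": {
  "rows": [0.7,-40,0,0,0,0.7,-40,0,0,0,0.7,0,12,0,0,0.7,0,12,0,0,0.7,0,0,0,0,0.7,0,0,0,0,0.7,20,0,0,0,0.7,20,0,0,0,0.7,20,0,0,0,0.7,21,0,0,0,-1,0,0,0,0,-1,0,0,0,0],
  "squeeze": 40
}}

```text
t: 9.4
position: [0.3986, 0.2774, 0.1667]
ee_rot: [[-0.001, -0.57, -0.821], [-0.001, -0.821, 0.57], [-1.0, 0.002, 0.001]]
force: [-0.2, 0.0, 0.5]
width: 0.0644
```

Call:
{"api": "servo_tool", "payload": {
  "rows": [-1,0,0,0,0,-1,0,0,0,0,-1,0,0,0,0,-1,0,0,0,0]
}}

```text
t: 9.8
position: [0.3993, 0.2776, 0.1677]
ee_rot: [[0.001, -0.57, -0.821], [0.001, -0.821, 0.57], [-1.0, -0.001, -0.001]]
force: [-0.0, 0.4, 2.4]
width: 0.0322
```

Call:
{"api": "servo_tool", "payload": {
  "rows": [-1,0,0,0,0,-1,0,0,0,0,-1,0,0,0,0]
}}

```text
t: 10.1
position: [0.3991, 0.2778, 0.168]
ee_rot: [[0.001, -0.57, -0.821], [0.001, -0.821, 0.57], [-1.0, -0.001, 0.0]]
force: [-2.2, -0.9, 7.2]
width: 0.0296
```

Call:
{"api": "servo_tool", "payload": {
  "rows": [-1,0,0,0,0,-1,-4,3,0,0,-1,-4,3,0,0,-1,-4,3,0,0,-1,-4,3,0,0]
}}

```text
t: 10.6
position: [0.3919, 0.2673, 0.1834]
ee_rot: [[0.0, -0.57, -0.821], [-0.0, -0.821, 0.57], [-1.0, 0.0, -0.0]]
force: [-0.1, -0.2, 0.3]
width: 0.0295
```

Call:
{"api": "servo_tool", "payload": {
  "rows": [-1,-8,6,0,0,-1,-12,10,0,0,-1,-15,13,0,0,-1,-15,13,0,0,-1,-15,13,0,0,-1,-20,13,0,0,-1,-30,5,0,0,-1,-40,0,0,0,-1,-40,0,0,0,-1,0,0,0,0]
}}

```text
t: 11.6
position: [0.3519, 0.2082, 0.384]
ee_rot: [[0.008, -0.57, -0.821], [0.004, -0.821, 0.571], [-1.0, -0.008, -0.004]]
force: [0.1, -1.3, -0.2]
width: 0.03
```

```bash
python3 - <<'E'
from h import *
from plant import arm
f=arm.grab_frame("wrist");g=arm.grab_frame("side")
a=f["img"][80:480,130:530,::-1];b=cv2.resize(g["img"][90:250,200:360,::-1],(400,400),interpolation=3)
cv2.imwrite("pics/w4.png",np.hstack([a,b]));print(arm.sense()["width"],arm.sense()["position"])
E
```

```text
0.029734559856275093 [0.35028454 0.20737348 0.37913321]
```

View pics/w4.png

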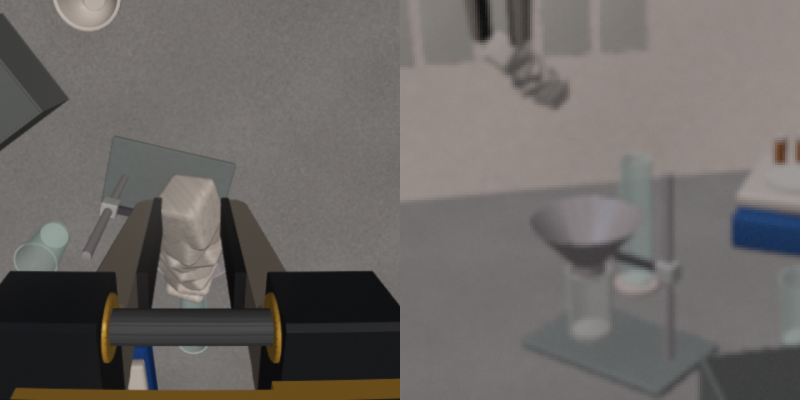

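Call:
{"api": "servo_tool", "payload": {
  "rows": [-1,0,7,-38,0,-1,0,7,-38,0,-1,0,7,-38,0,-1,0,7,-38,0,-1,0,7,-38,0,-1,0,7,-38,0,-1,0,7,-39,0,-1,0,9,-40,0,-1,35,0,0,0,-1,45,0,0,0,-1,45,0,0,0,-1,45,0,0,0]
}}

```text
t: 12.9
position: [0.5677, -0.0154, 0.2051]
ee_rot: [[-0.002, -0.571, -0.821], [0.0, -0.821, 0.571], [-1.0, 0.001, 0.002]]
force: [0.2, 0.4, -0.9]
width: 0.0298
```

Call:
{"api": "servo_tool", "payload": {
  "rows": [-1,40,0,0,0,-1,30,0,0,0,-1,20,0,0,0,-1,0,0,0,0,0.4,0,0,0,0,0.4,0,0,0,0,0.4,0,0,0,0,0.4,0,0,0,0]
}}

```text
t: 13.7
position: [0.5701, -0.0151, 0.1191]
ee_rot: [[0.002, -0.57, -0.821], [-0.0, -0.821, 0.57], [-1.0, -0.001, -0.001]]
force: [0.1, -0.1, -1.0]
width: 0.0599
```

Call:
{"api": "servo_tool", "payload": {
  "rows": [0.6,-47,0,0,7.8,0.6,-47,0,0,7.8,0.6,-47,0,0,7.8,0.6,-47,0,0,7.8,0.6,-47,0,0,7.8,0.6,-45,0,0,7.8,0.6,0,0,0,7.8,0.6,0,0,0,7.8]
}}

```text
t: 14.5
position: [0.5701, -0.0151, 0.4007]
ee_rot: [[0.004, -0.991, 0.13], [-0.0, 0.13, 0.991], [-1.0, -0.004, 0.0]]
force: [0.6, -0.4, -0.7]
width: 0.0734
```

Call:
{"api": "servo_tool", "payload": {
  "rows": [1,0,13,-43,0,1,0,13,-43,0,1,0,13,-43,0,1,0,13,-43,0,1,0,13,-43,0,1,0,14,-43,0,1,0,14,-41,0,1,0,0,0,0,1,0,0,0,0]
}}

```text
t: 15.4
position: [0.4395, -0.3005, 0.3985]
ee_rot: [[0.001, -0.992, 0.127], [0.0, 0.127, 0.992], [-1.0, -0.001, 0.0]]
force: [0.1, -0.1, 0.1]
width: 0.092
```

```bash
python3 - <<'E'
from h import *
from plant import arm
import pickle
f=arm.grab_frame("wrist");c=setcam(f);pickle.dump(c,open("w5.pkl","wb"))
s=arm.sense();print(s["t"],s["position"].round(4) if hasattr(s["position"],"round") else s["position"],np.round(s["ee_rot"],3).tolist(),np.round(s["joint_positions"],2))
cv2.imwrite("pics/w5.png",f["img"][:,:,::-1])
print(c[2])
for n,t in(("wrist","scoop"),("wrist","ball1")): print(t,[(round(float(d["confidence"]),2),np.round(d["box"]).tolist()) for d in arm.trace(n,t)])
arm.grab_frame("top")
cc=pickle.load(open("cams.pkl","rb"))
for t in("paper_wad",): print(t,[(round(float(d["confidence"]),2),np.round(d["box"]).tolist(),ray(cc["top"],d["box"][:2],.03).round(3).tolist()) for d in arm.trace("top",t)])
E
```

```text
15.45 [ 0.4399 -0.2997  0.3984] [[0.001, -0.992, 0.126], [0.0, 0.126, 0.992], [-1.0, -0.001, 0.0]] [-0.6   0.07  1.52  0.    1.55 -2.05]
[ 0.35485601 -0.29056601  0.60440234]
scoop [(0.73, [317.0, 178.0, 44.0, 137.0])]
ball1 [(0.68, [301.0, 154.0, 11.0, 14.0]), (0.51, [330.0, 155.0, 14.0, 10.0]), (0.5, [304.0, 168.0, 8.0, 13.0]), (0.27, [314.0, 180.0, 42.0, 136.0])]
paper_wad [(0.78, [299.0, 220.0, 44.0, 31.0], [[0.572, 0.014, 0.03]])]
```

View pics/w5.png

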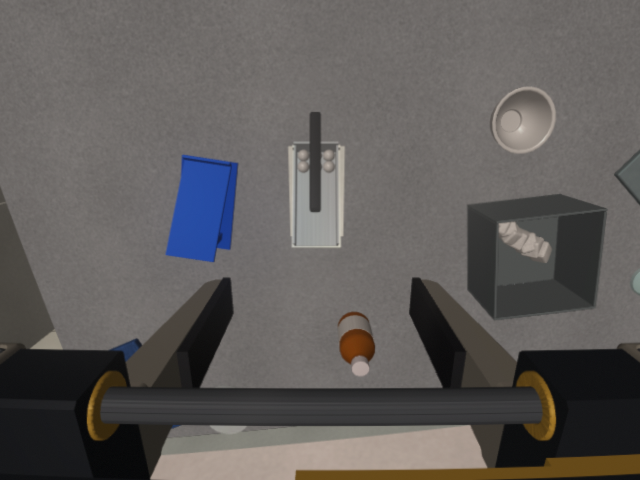

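```bash
python3 - <<'E'
from h import *
import pickle;c=pickle.load(open("w5.pkl","rb"))
P=np.array([tray(.042,0,.106),tray(-.087,0,.106),tray(.075,.033,.016),tray(.075,-.033,.016)])
px=np.array([(315,212),(316,112),(341.5,247),(292.5,247)])
r=lambda v:(proj(c,place(P,v[0],v[1],.048,v[2]))-px).ravel()
s=least_squares(r,[.46,-.31,-.12]);print(s.x.round(4),np.degrees(s.x[2]),r(s.x).round(1))
print("grip",place([[-.047,0,.089],tray(-.015,0,.1)],s.x[0],s.x[1],.048,s.x[2]).round(4))
E
```

```text
[ 0.4662 -0.3109 -0.1251] -7.16636071707932 [ 0.8 -0.3 -0.3  1.9 -2.4 -1.1  1.8 -1. ]
grip [[ 0.4196 -0.3051  0.137 ]
 [ 0.4108 -0.304   0.1323]]
```

Call:
{"api": "servo_tool", "payload": {
  "rows": [0.3,45,5,-2,0,0.3,45,5,-2,0,0.3,45,5,-2,0,0.3,45,4.3,-2,0,0.3,40,0,0,0,0.3,30,0,0,0,0.3,20,0,0,0,0.3,10,0,0,0,0.3,0,0,0,0],
  "squeeze": 15
}}

```text
t: 16.55
position: [0.4195, -0.3047, 0.1172]
ee_rot: [[-0.002, -0.992, 0.124], [0.001, 0.124, 0.992], [-1.0, 0.002, 0.001]]
force: [-0.5, 0.2, -0.1]
width: 0.0598
```

Call:
{"api": "servo_tool", "payload": {
  "rows": [-1,0,0,0,0,-1,0,0,0,0,-1,0,0,0,0,-1,0,0,0,0,-1,0,0,0,0,-1,0,0,0,0,-1,0,0,0,0,-1,0,0,0,0]
}}

```text
t: 17.35
position: [0.4197, -0.3057, 0.1181]
ee_rot: [[-0.0, -0.992, 0.125], [0.0, 0.125, 0.992], [-1.0, 0.0, 0.0]]
force: [0.5, -0.4, 0.4]
width: 0.0004
```

```bash
python3 - <<'E'
from h import *
from plant import arm
f=arm.grab_frame("wrist");g=arm.grab_frame("side")
a=f["img"][80:480,130:530,::-1];b=cv2.resize(g["img"][310:460,270:420,::-1],(400,400),interpolation=3)
cv2.imwrite("pics/w6.png",np.hstack([a,b]))
E
```

```text
(no output)
```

View pics/w6.png

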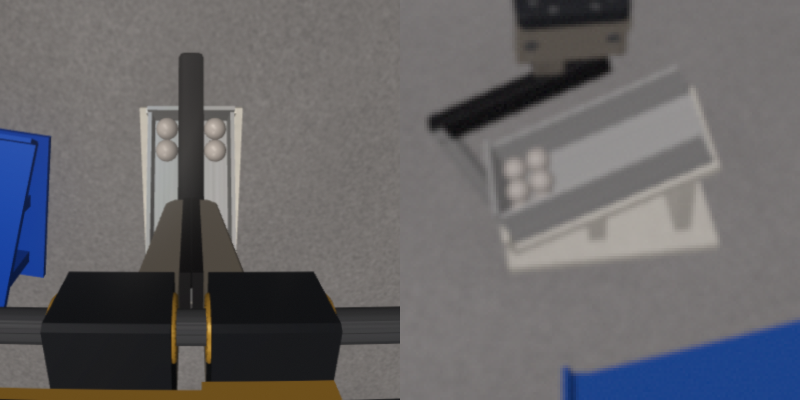

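```bash
python3 - <<'E'
from h import *
from plant import arm
import pickle
f=pickle.load(open("cams.pkl","rb"))
g=arm.grab_frame("wrist");c=setcam(g)
T=np.array(arm.sense()["position"]);print(T,c[2])
P=[T,T+[0,0,.019],T+[0,0,.038],[.4196,-.305,.137]]
q=proj(f["side"],P);print("side crop",((q-[270,310])*2.667+[400,0]).round(0).tolist())
q=proj(c,P);print("wrist crop",(q-[130,80]).round(0).tolist())
B=[tray(.042,0,.1),tray(-.005,0,.1),tray(-.087,0,.1)]
for z in(.03,.048,.06):
  W=place(B,.4662,-.3109,z,-.125)
  print(z,"bar wrist",(proj(c,W)-[130,80]).round(0).tolist(),"side",((proj(f["side"],W)-[270,310])*2.667+[400,0]).round(0).tolist())
E
```

```text
[ 0.41969235 -0.30565141  0.11806487] [ 0.33518937 -0.29587375  0.32405709]
side crop [[545.0, 101.0], [545.0, 80.0], [546.0, 60.0], [545.0, 80.0]]
wrist crop [[192.0, 189.0], [192.0, 202.0], [192.0, 218.0], [193.0, 202.0]]
0.03 bar wrist [[193.0, 269.0], [193.0, 189.0], [193.0, 60.0]] side [[608.0, 72.0], [545.0, 99.0], [436.0, 146.0]]
0.048 bar wrist [[193.0, 289.0], [193.0, 202.0], [193.0, 62.0]] side [[609.0, 53.0], [545.0, 80.0], [435.0, 127.0]]
0.06 bar wrist [[194.0, 303.0], [193.0, 211.0], [193.0, 63.0]] side [[610.0, 39.0], [545.0, 67.0], [434.0, 115.0]]
```

Call:
{"api": "servo_tool", "payload": {
  "rows": [0.2,0,0,0,0,0.2,0,0,0,0,0.2,0,0,0,0,0.2,0,0,0,0,0.2,0,0,0,0,0.2,0,0,0,0,0.2,14,0,0,0,0.2,13,0,0,0,0.2,0,0,0,0,-1,0,0,0,0,-1,0,0,0,0,-1,0,0,0,0]
}}

```text
t: 18.7
position: [0.42, -0.3059, 0.0915]
ee_rot: [[0.001, -0.992, 0.125], [-0.0, 0.125, 0.992], [-1.0, -0.001, -0.0]]
force: [-0.1, -0.4, -0.6]
width: 0.0329
```

Call:
{"api": "servo_tool", "payload": {
  "rows": [-1,0,0,0,0,-1,0,0,0,0,-1,0,0,0,0,-1,0,0,0,0,-1,0,0,0,0]
}}

```text
t: 19.2
position: [0.4198, -0.3057, 0.0912]
ee_rot: [[0.0, -0.992, 0.125], [-0.0, 0.125, 0.992], [-1.0, -0.0, -0.0]]
force: [-1.1, 0.5, 1.9]
width: 0.0138
```

Call:
{"api": "servo_tool", "payload": {
  "rows": [-1,-5,0,0,0,-1,-8,0,0,0,-1,-12,0,0,0,-1,-20,0,0,0,-1,-20,0,0,0,-1,-20,0,0,0,-1,-15,0,0,0,-1,0,0,0,0,-1,0,0,0,0]
}}

```text
t: 20.1
position: [0.4197, -0.3057, 0.1914]
ee_rot: [[0.001, -0.992, 0.125], [-0.0, 0.125, 0.992], [-1.0, -0.001, -0.0]]
force: [-0.6, 0.3, -4.3]
width: 0.0138
```

```bash
python3 - <<'E'
from h import *
from plant import arm
f=arm.grab_frame("wrist");g=arm.grab_frame("side")
a=f["img"][80:480,130:530,::-1];b=cv2.resize(g["img"][260:420,260:420,::-1],(400,400),interpolation=3)
cv2.imwrite("pics/w7.png",np.hstack([a,b]))
s=arm.sense();print(s["t"],s["position"],s["width"],s["force"],s["ft_torque"])
E
```

```text
20.2 [ 0.41917676 -0.30523443  0.1903624 ] 0.013990916274250604 [ 0.55152093  0.52079727 -2.20928981] [-0.02926969  0.10515783 -0.01260047]
```

View pics/w7.png

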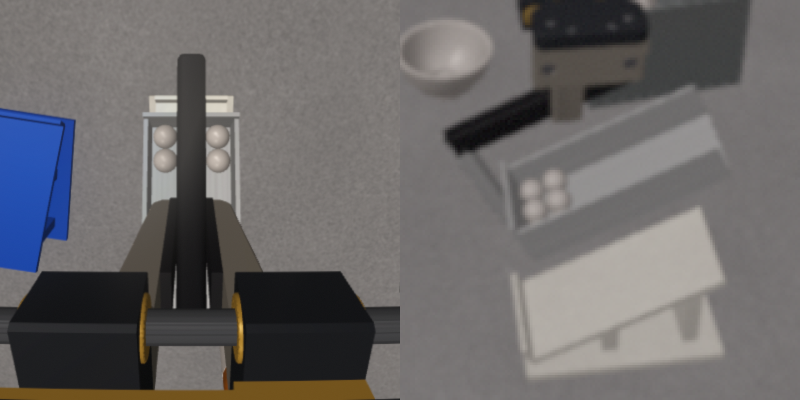

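Call:
{"api": "servo_tool", "payload": {
  "rows": [-1,-8,0,0,2,-1,-16,0,0,4,-1,-18,0,0,6,-1,-18,0,0,8,-1,-18,0,0,8,-1,-18,0,0,8,-1,-18,0,0,8,-1,-18,0,0,8,-1,-18,0,0,8,-1,-18,0,0,8,-1,-14,0,0,8,-1,-4,0,0,8],
  "squeeze": 20
}}

```text
t: 21.4
position: [0.42, -0.3058, 0.3777]
ee_rot: [[0.0, 0.026, 1.0], [-0.0, 1.0, -0.026], [-1.0, -0.0, 0.0]]
force: [0.5, -0.5, -3.5]
width: 0.0137
```

Call:
{"api": "servo_tool", "payload": {
  "rows": [-1,0,0,0,8,-1,0,0,0,8,-1,0,0,0,8,-1,0,0,0,8,-1,0,0,0,8,-1,0,0,0,8,-1,0,0,0,8,-1,0,0,0,8,-1,0,0,0,8,-1,0,0,0,8,-1,0,0,0,8,-1,0,0,0,8]
}}

```text
t: 22.6
position: [0.4194, -0.3054, 0.3758]
ee_rot: [[-0.002, 0.991, -0.131], [0.001, -0.131, -0.991], [-1.0, -0.002, -0.001]]
force: [0.3, 0.2, -3.2]
width: 0.0138
```

Call:
{"api": "servo_tool", "payload": {
  "rows": [-1,0,0,0,8,-1,0,0,0,8,-1,0,0,0,8,-1,0,0,0,6,-1,0,0,0,4.8,-1,0,0,0,0]
}}

```text
t: 23.2
position: [0.4194, -0.3054, 0.376]
ee_rot: [[-0.002, 0.743, -0.67], [0.001, -0.67, -0.743], [-1.0, -0.002, 0.0]]
force: [0.3, -0.8, -3.4]
width: 0.0138
```

Call:
{"api": "servo_tool", "payload": {
  "rows": [-1,0,-4.5,-7.3,0,-1,0,-9,-14.7,0,-1,0,-14.8,-24.5,0,-1,0,-14.8,-24.5,0,-1,0,-14.8,-24.5,0,-1,0,-14.8,-24.5,0,-1,0,-14.8,-24.5,0,-1,0,-14.8,-24.5,0,-1,0,-14.8,-24.5,0,-1,0,-14.8,-24.5,0,-1,0,-14.8,-24.5,0,-1,0,-14.8,-24.5,0]
}}

```text
t: 24.4
position: [0.4779, 0.0026, 0.3769]
ee_rot: [[-0.0, 0.745, -0.667], [0.0, -0.667, -0.745], [-1.0, -0.0, 0.0]]
force: [0.7, -0.7, -2.5]
width: 0.0139
```

Call:
{"api": "servo_tool", "payload": {
  "rows": [-1,0,-14.8,-24.5,0,-1,0,-14.8,-24.5,0,-1,0,-14.8,-24.5,0,-1,0,-14.8,-24.5,0,-1,0,-14.8,-24.5,0,-1,0,-14.8,-24.5,0,-1,0,-14.8,-24.5,0,-1,0,-14.8,-24.5,0,-1,0,-10,-17,0,-1,0,-6,-10,0,-1,0,0,0,0,-1,0,0,0,0]
}}

```text
t: 25.6
position: [0.5273, 0.2558, 0.377]
ee_rot: [[-0.0, 0.744, -0.669], [-0.001, -0.669, -0.744], [-1.0, 0.0, 0.001]]
force: [0.3, -0.8, -2.1]
width: 0.0138
```

```bash
python3 - <<'E'
from h import *
from plant import arm
g=arm.grab_frame("side");f=arm.grab_frame("wrist")
a=f["img"][80:480,130:530,::-1];b=cv2.resize(g["img"][90:250,230:390,::-1],(400,400),interpolation=3)
cv2.imwrite("pics/w8.png",np.hstack([a,b]))
s=arm.sense();print(s["t"],s["position"],np.round(s["joint_positions"],2),s["width"],s["force"])
c=setcam(g);rod=[.5234,.253,.25];F=[.4426,.339,.165]
T=s["position"];print(((proj(c,[rod,F,T,np.array(T)+[0,0,.027]])-[230,90])*2.5+[400,0]).round(0).tolist())
c=setcam(f);print((proj(c,[rod,F])-[130,80]).round(0).tolist())
E
```

```text
25.7 [0.5273802  0.25550018 0.37723849] [ 0.45  0.17  1.45 -0.    1.52  2.75] 0.014033070008535055 [ 0.50719631  0.44942695 -2.28947081]
[[593.0, 172.0], [510.0, 219.0], [596.0, 55.0], [596.0, 29.0]]
[[195.0, 139.0], [186.0, 212.0]]
```

View pics/w8.png

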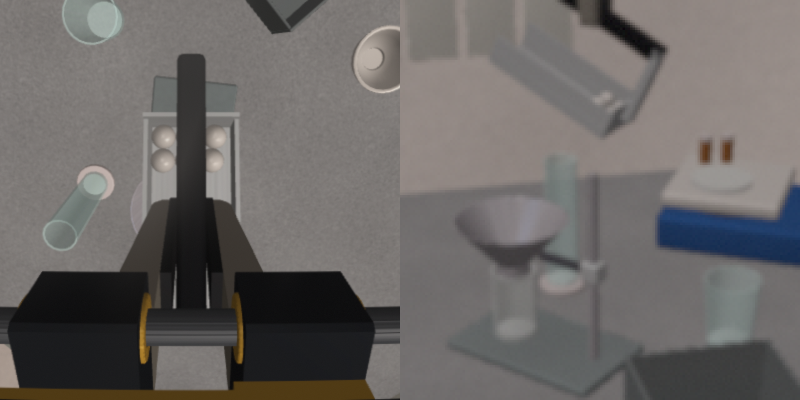

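Call:
{"api": "servo_tool", "payload": {
  "rows": [-1,20,0,0,0,-1,25,0,0,0,-1,12,0,0,0,-1,6,0,0,0],
  "squeeze": 12
}}

```text
t: 26.1
position: [0.5276, 0.2559, 0.3143]
ee_rot: [[0.0, 0.743, -0.669], [0.0, -0.669, -0.743], [-1.0, 0.0, -0.0]]
force: [-1.4, -0.0, 17.3]
width: 0.0143
```

Call:
{"api": "servo_tool", "payload": {
  "rows": [-1,3,-28,0,0,-1,6,-18,0,0,-1,9,-17,0,0,-1,12,-15,0,0,-1,14,-13,0,0,-1,6,-4,0,0,-1,0,0,0,0,-1,0,0,0,0,-1,0,0,0,0,-1,0,0,0,0]
}}

```text
t: 27.1
position: [0.4563, 0.3202, 0.2636]
ee_rot: [[-0.001, 0.743, -0.669], [0.0, -0.669, -0.743], [-1.0, -0.001, 0.001]]
force: [-4.3, 3.2, 0.5]
width: 0.0136
```

```bash
python3 - <<'E'
from h import *
from plant import arm
g=arm.grab_frame("side");f=arm.grab_frame("wrist")
a=f["img"][80:480,130:530,::-1];b=cv2.resize(g["img"][90:250,230:390,::-1],(400,400),interpolation=3)
cv2.imwrite("pics/w9.png",np.hstack([a,b]))
s=arm.sense();print(s["t"],s["position"],s["width"],s["force"])
E
```

```text
27.2 [0.45658816 0.32009881 0.26388468] 0.01427170717552508 [-3.28221713  3.07295134  0.73098035]
```

View pics/w9.png

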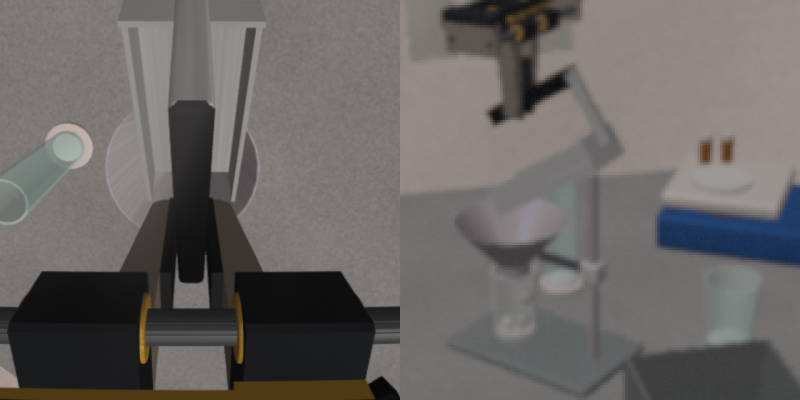

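Call:
{"api": "servo_tool", "payload": {
  "rows": [-1,-15,0,0,0,-1,-30,0,0,0,-1,-35,0,0,0,-1,-20,0,0,0,-1,0,20,0,0,-1,0,32,0,0,-1,0,32,0,0,-1,0,0,0,0]
}}

```text
t: 28.0
position: [0.522, 0.2607, 0.3635]
ee_rot: [[0.001, 0.741, -0.671], [-0.003, -0.671, -0.741], [-1.0, 0.003, 0.001]]
force: [-0.3, -1.0, -2.6]
width: 0.0137
```

```bash
python3 - <<'E'
from h import *
from plant import arm
g=arm.grab_frame("side");c=setcam(g)
s=arm.sense();print(s["t"],s["position"],s["width"],s["force"])
for t in("ball1","scoop","stand"): print(t,[(round(float(d["confidence"]),2),np.round(d["box"]).tolist()) for d in arm.trace("side",t)])
print("jar floor",proj(c,[[.4426,.339,.017],[.4426,.339,.05]]).round(0).tolist())
a=cv2.resize(g["img"][90:250,230:390,::-1],(400,400),interpolation=3);b=cv2.resize(g["img"][190:240,245:295,::-1],(400,400),interpolation=3)
cv2.imwrite("pics/w10.png",np.hstack([a,b]))
# scoop pitch from side mask: tray orientation
d=arm.trace("side","scoop")
if d:
    m=d[0]["pixels"].astype(np.uint8);print(cv2.minAreaRect(cv2.findNonZero(m)))
P=np.array([[-.087,.1],[.042,.1],[-.075,0],[.075,0]])-[-.005,.1]
T=np.array(s["position"])+[0,0,.046];fv=np.array([-.743,.669])
for th in(25,0,-15,-30,-40):
    r=np.radians(th);h=P[:,0]*np.cos(r)-P[:,1]*np.sin(r);z=P[:,0]*np.sin(r)+P[:,1]*np.cos(r)
    print(th,proj(c,np.c_[T[:2]+h[:,None]*fv,T[2]+z]).round(0).tolist())
E
```

```text
28.05 [0.52064999 0.26197385 0.36344702] 0.014276063803788397 [ 0.36442067  0.21270079 -3.44817386]
ball1 []
scoop [(0.91, [322.0, 115.0, 62.0, 65.0])]
stand [(0.81, [290.0, 206.0, 74.0, 90.0]), (0.46, [347.0, 377.0, 88.0, 68.0])]
jar floor [[276.0, 221.0], [275.0, 212.0]]
((313.4000244140625, 114.79998779296875), (45.615779876708984, 60.821044921875), 63.43495178222656)
25 [[331.0, 117.0], [291.0, 89.0], [312.0, 145.0], [268.0, 115.0]]
0 [[334.0, 103.0], [289.0, 97.0], [329.0, 141.0], [280.0, 132.0]]
-15 [[333.0, 95.0], [290.0, 102.0], [337.0, 135.0], [289.0, 140.0]]
-30 [[330.0, 86.0], [292.0, 106.0], [344.0, 125.0], [299.0, 145.0]]
-40 [[327.0, 81.0], [293.0, 109.0], [347.0, 118.0], [306.0, 147.0]]
```

Call:
{"api": "servo_tool", "payload": {
  "rows": [-1,15,0,0,0,-1,20,0,0,0,-1,15,0,0,0,-1,2,18,0,0,-1,2,17,0,0,-1,6,18,0,0,-1,9,17,0,0,-1,12,14,0,0,-1,7,6,0,0,-1,0,0,0,0,-1,0,0,0,0]
}}

```text
t: 29.35
position: [0.5874, 0.2023, 0.2756]
ee_rot: [[0.001, 0.743, -0.67], [-0.001, -0.67, -0.743], [-1.0, 0.001, 0.0]]
force: [2.0, -2.8, 0.9]
width: 0.0141
```

```bash
cat > pitch.py <<'E'
from h import *
from plant import arm
def check(fv,off=.046):
    g=arm.grab_frame("side");c=setcam(g);s=arm.sense()
    print(round(s["t"],2),np.round(s["position"],4),round(s["width"],4),np.round(s["force"],1))
    d=arm.trace("side","scoop");print([(round(float(x["confidence"]),2),np.round(x["box"]).tolist()) for x in d][:2])
    y=np.array([-fv[1],fv[0]])
    P=np.array([(t,v,n) for t,n,w in((-.087,.1,.007),(.042,.1,.007),(-.075,0,.033),(.075,0,.033),(-.075,.038,.033),(.075,.032,.033)) for v in(-w,w)])
    T=np.array(s["position"])+[0,0,off]
    for th in(-30,-15,0,10,20,25,30,40):
        r=np.radians(th);a=P[:,0]+.005;b=P[:,2]-.1;h=a*np.cos(r)-b*np.sin(r);z=a*np.sin(r)+b*np.cos(r)
        q=proj(c,np.c_[T[:2]+h[:,None]*fv+P[:,1:2]*y,T[2]+z]);lo=q.min(0);hi=q.max(0)
        print(th,np.round(np.r_[(lo+hi)/2,hi-lo]).tolist())
    return g,d
E
python3 -c "
from pitch import *
check(np.array([-.743,.669]))"
```

```text
29.4 [0.587  0.2028 0.2757] 0.014 [ 3.  -2.2  1.4]
[(0.84, [331.0, 154.0, 72.0, 58.0])]
-30 [348.0, 156.0, 61.0, 60.0]
-15 [340.0, 157.0, 63.0, 46.0]
0 [334.0, 159.0, 63.0, 49.0]
10 [331.0, 158.0, 68.0, 54.0]
20 [328.0, 157.0, 71.0, 58.0]
25 [327.0, 157.0, 71.0, 59.0]
30 [325.0, 156.0, 71.0, 60.0]
40 [323.0, 154.0, 70.0, 61.0]
```

Call:
{"api": "servo_tool", "payload": {
  "rows": [-1,-20,0,0,0,-1,-30,0,0,0,-1,-35,0,0,0,-1,-15,0,0,0,-1,0,5,11,0,-1,0,10,23,0,-1,0,15.5,35,0,-1,0,15.5,35,0,-1,0,15.5,35,0,-1,0,15.5,35,0,-1,0,15.5,35,0,-1,0,15.5,35,0],
  "squeeze": 15
}}

```text
t: 30.65
position: [0.501, -0.0515, 0.3737]
ee_rot: [[-0.003, 0.744, -0.669], [0.0, -0.669, -0.744], [-1.0, -0.003, 0.002]]
force: [0.4, 0.1, -2.1]
width: 0.014
```

Call:
{"api": "servo_tool", "payload": {
  "rows": [-1,0,15.5,35,0,-1,0,15.5,35,0,-1,0,15.5,35,0,-1,0,15.5,35,0,-1,0,15.5,35,0,-1,0,15.5,35,0,-1,0,11,25,0,-1,0,5,11,0,-1,0,0,0,-5,-1,0,0,0,-8,-1,0,0,0,-8,-1,0,0,0,-8]
}}

```text
t: 31.85
position: [0.419, -0.3048, 0.3743]
ee_rot: [[-0.002, 0.976, -0.219], [0.002, -0.219, -0.976], [-1.0, -0.002, -0.001]]
force: [-0.2, 0.1, -1.8]
width: 0.0136
```

Call:
{"api": "servo_tool", "payload": {
  "rows": [-1,0,0,0,-8,-1,0,0,0,-8,-1,0,0,0,-8,-1,0,0,0,-8,-1,0,0,0,-8,-1,0,0,0,-8,-1,0,0,0,-8,-1,0,0,0,-8,-1,0,0,0,-8,-1,0,0,0,-8,-1,0,0,0,-8,-1,0,0,0,-8]
}}

```text
t: 33.05
position: [0.4191, -0.3046, 0.3744]
ee_rot: [[-0.002, 0.115, 0.993], [0.002, 0.993, -0.115], [-1.0, 0.002, -0.002]]
force: [0.8, -0.2, -2.3]
width: 0.0138
```

Call:
{"api": "servo_tool", "payload": {
  "rows": [-1,0,0,0,-8,-1,0,0,0,-8,-1,0,0,0,-8,-1,0,0,0,-8,-1,0,0,0,-8,-1,0,0,0,-8,-1,0,0,0,-8,-1,0,0,0,-8,-1,0,0,0,-8,-1,0,0,0,-8,-1,0,0,0,-5.8,-1,0,0,0,0]
}}

```text
t: 34.25
position: [0.4191, -0.3048, 0.3746]
ee_rot: [[-0.002, -0.981, 0.192], [0.002, 0.192, 0.981], [-1.0, 0.002, 0.001]]
force: [0.5, 0.5, -2.7]
width: 0.0138
```

```bash
python3 -c "
from pitch import *
check(np.array([.992,-.125]));print(np.round(arm.sense()['ee_rot'],3).tolist())"
```

```text
34.3 [ 0.4193 -0.3049  0.3748] 0.0138 [ 0.2 -0.  -2.2]
[(0.96, [334.0, 227.0, 133.0, 95.0]), (0.66, [347.0, 378.0, 90.0, 71.0])]
-30 [303.0, 225.0, 104.0, 111.0]
-15 [316.0, 228.0, 106.0, 91.0]
0 [326.0, 231.0, 115.0, 78.0]
10 [332.0, 231.0, 123.0, 88.0]
20 [338.0, 230.0, 130.0, 96.0]
25 [341.0, 229.0, 132.0, 99.0]
30 [344.0, 228.0, 133.0, 101.0]
40 [350.0, 226.0, 133.0, 104.0]
[[-0.001, -0.981, 0.197], [0.001, 0.197, 0.981], [-1.0, 0.001, 0.001]]
```

Call:
{"api": "servo_tool", "payload": {
  "rows": [-1,0,-12,0,-4.2,-1,0,-13,0,0,-1,35,0,0,0,-1,45,0,0,0,-1,45,0,0,0,-1,45,0,0,0,-1,45,0,0,0,-1,25,0,0,0,-1,14,0,0,0,-1,0,0,0,0],
  "squeeze": 12
}}

```text
t: 35.35
position: [0.4438, -0.3089, 0.1204]
ee_rot: [[-0.003, -0.992, 0.123], [0.002, 0.123, 0.992], [-1.0, 0.003, 0.002]]
force: [-0.8, 0.0, -1.5]
width: 0.0138
```

Call:
{"api": "servo_tool", "payload": {
  "rows": [-1,4,0,0,0,-1,4,0,0,0,-1,4,0,0,0,-1,4,0,0,0,-1,0,0,0,0]
}}

```text
t: 35.85
position: [0.4443, -0.3095, 0.1059]
ee_rot: [[-0.0, -0.993, 0.122], [0.0, 0.122, 0.993], [-1.0, 0.0, 0.0]]
force: [0.1, -1.4, -2.0]
width: 0.0138
```

```bash
python3 -c "
from pitch import *
check(np.array([.992,-.125]));print(np.round(arm.sense()['ee_rot'],3).tolist())"
```

```text
35.9 [ 0.4444 -0.3096  0.1061] 0.014 [-0.7  0.4 -1.7]
[(0.96, [346.0, 362.0, 108.0, 61.0])]
-30 [319.0, 355.0, 85.0, 77.0]
-15 [329.0, 357.0, 87.0, 63.0]
0 [338.0, 359.0, 92.0, 62.0]
10 [342.0, 358.0, 99.0, 68.0]
20 [347.0, 357.0, 105.0, 72.0]
25 [350.0, 357.0, 107.0, 74.0]
30 [352.0, 356.0, 108.0, 75.0]
40 [357.0, 354.0, 108.0, 77.0]
[[0.0, -0.993, 0.122], [-0.0, 0.122, 0.993], [-1.0, -0.0, -0.0]]
```

Call:
{"api": "servo_tool", "payload": {
  "rows": [-1,3,0,0,0,-1,3,0,0,0,-1,0,0,0,0]
}}

```text
t: 36.25
position: [0.4435, -0.3095, 0.0997]
ee_rot: [[-0.002, -0.993, 0.121], [0.0, 0.121, 0.993], [-1.0, 0.002, 0.0]]
force: [-4.6, 0.6, 0.9]
width: 0.0139
```

Call:
{"api": "servo_tool", "payload": {
  "rows": [-1,3,0,0,0,-1,0,0,0,0]
}}

```text
t: 36.45
position: [0.4425, -0.3093, 0.0968]
ee_rot: [[-0.003, -0.993, 0.121], [0.001, 0.121, 0.993], [-1.0, 0.004, 0.0]]
force: [-8.1, 0.6, 5.3]
width: 0.0144
```

Call:
{"api": "servo_tool", "payload": {
  "rows": [-1,-2,2,0,0,-1,2,5,0,0,-1,2.3,5,0,0,-1,0,0,0,0]
}}

```text
t: 36.85
position: [0.4316, -0.3077, 0.0942]
ee_rot: [[-0.001, -0.993, 0.122], [0.001, 0.122, 0.993], [-1.0, 0.001, 0.001]]
force: [-0.1, 0.5, -1.1]
width: 0.0139
```

```bash
python3 -c "
from pitch import *
check(np.array([.992,-.125]))"
```

```text
36.9 [ 0.4321 -0.308   0.0945] 0.0141 [-0.5 -0.7 -2.7]
[(0.62, [339.0, 367.0, 106.0, 65.0])]
-30 [312.0, 360.0, 85.0, 76.0]
-15 [322.0, 362.0, 86.0, 62.0]
0 [331.0, 364.0, 92.0, 61.0]
10 [335.0, 363.0, 99.0, 67.0]
20 [340.0, 362.0, 104.0, 71.0]
25 [343.0, 362.0, 106.0, 73.0]
30 [345.0, 361.0, 107.0, 74.0]
40 [350.0, 359.0, 107.0, 76.0]
```

Call:
{"api": "servo_tool", "payload": {
  "rows": [-1,1.5,5,0,0,-1,2,5,0,0,-1,0,0,0,0]
}}

```text
t: 37.25
position: [0.4216, -0.3065, 0.0909]
ee_rot: [[-0.001, -0.993, 0.122], [0.001, 0.122, 0.993], [-1.0, 0.001, 0.001]]
force: [-0.2, 0.0, -1.9]
width: 0.014
```

Call:
{"api": "servo_tool", "payload": {
  "rows": [-1,1,2.5,0,0,-1,0,0,0,0,-1,0,0,0,0]
}}

```text
t: 37.55
position: [0.4202, -0.3067, 0.0903]
ee_rot: [[0.0, -0.993, 0.122], [-0.0, 0.122, 0.993], [-1.0, -0.0, -0.0]]
force: [0.2, 0.8, -2.0]
width: 0.0141
```

```bash
python3 -c "
from pitch import *
check(np.array([.992,-.125]))"
```

```text
37.6 [ 0.4203 -0.3068  0.0904] 0.0141 [ 0.3 -0.6 -1.8]
[(0.76, [333.0, 367.0, 107.0, 65.0])]
-30 [305.0, 362.0, 84.0, 76.0]
-15 [316.0, 364.0, 86.0, 62.0]
0 [324.0, 366.0, 92.0, 61.0]
10 [329.0, 366.0, 99.0, 67.0]
20 [334.0, 365.0, 104.0, 71.0]
25 [336.0, 364.0, 106.0, 73.0]
30 [339.0, 363.0, 107.0, 74.0]
40 [343.0, 361.0, 107.0, 76.0]
```

Call:
{"api": "servo_tool", "payload": {
  "rows": [-1,2,0,0,0,-1,0,0,0,0]
}}

```text
t: 37.85
position: [0.4201, -0.3066, 0.0881]
ee_rot: [[-0.0, -0.993, 0.121], [0.0, 0.121, 0.993], [-1.0, 0.0, 0.0]]
force: [-0.7, 0.3, -1.5]
width: 0.0137
```

Call:
{"api": "servo_tool", "payload": {
  "rows": [-1,2,0,0,0,-1,0,0,0,0]
}}

```text
t: 38.05
position: [0.4205, -0.3068, 0.0862]
ee_rot: [[0.001, -0.993, 0.122], [-0.0, 0.122, 0.993], [-1.0, -0.001, -0.0]]
force: [1.4, -0.7, -0.7]
width: 0.0138
```

Call:
{"api": "servo_tool", "payload": {
  "rows": [-1,2,0,0,0,-1,0,0,0,0]
}}

```text
t: 38.25
position: [0.4204, -0.3068, 0.0848]
ee_rot: [[0.0, -0.993, 0.121], [-0.0, 0.121, 0.993], [-1.0, -0.0, -0.0]]
force: [-1.5, 0.4, 5.0]
width: 0.0137
```

```bash
python3 - <<'E'
from pitch import *
g=arm.grab_frame("side");w=arm.grab_frame("wrist")
a=cv2.resize(g["img"][320:430,270:400,::-1],(400,338),interpolation=3);b=cv2.resize(g["img"][185:245,245:305,::-1],(338,338),interpolation=3)
cv2.imwrite("pics/fin.png",np.hstack([a,b]))
s=arm.sense();print(s["t"],s["force"],s["position"])
E
```

```text
38.35 [-0.39740671  2.22746899  5.6272213 ] [ 0.42038195 -0.30680426  0.08480146]
```

View pics/fin.png

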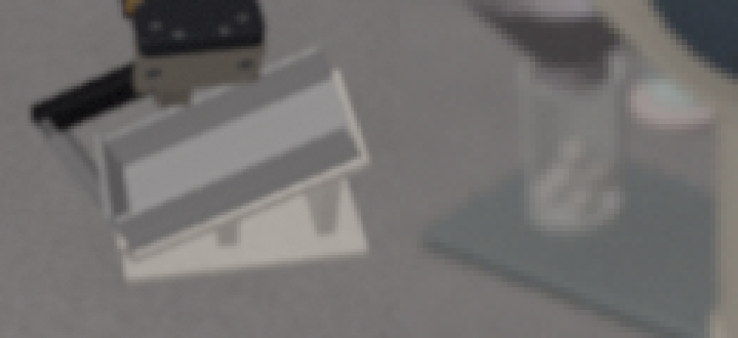

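Call:
{"api": "servo_tool", "payload": {
  "rows": [-1,-2,0,0,0,0.2,0,0,0,0,0.2,0,0,0,0,0.2,0,0,0,0,0.2,0,0,0,0,0.2,0,0,0,0,0.2,0,0,0,0,0.2,-15,0,0,0,0.2,-40,0,0,0,0.2,-45,0,0,0,0.2,-45,0,0,0,0.2,-45,0,0,0]
}}

```text
t: 39.55
position: [0.4198, -0.3064, 0.2782]
ee_rot: [[0.0, -0.993, 0.121], [-0.0, 0.121, 0.993], [-1.0, -0.0, -0.0]]
force: [1.1, 0.4, -0.4]
width: 0.0555
```

Call:
{"api": "servo_tool", "payload": {
  "rows": [1,-40,0,0,0,1,-45,20,0,0,1,-35,0,0,0,1,0,0,0,0,1,0,0,0,0]
}}

```text
t: 40.05
position: [0.4004, -0.3043, 0.3967]
ee_rot: [[0.001, -0.993, 0.121], [-0.001, 0.121, 0.993], [-1.0, -0.001, -0.001]]
force: [0.0, 1.0, -0.8]
width: 0.0914
```

```bash
python3 - <<'E'
from pitch import *
import pickle
cc=pickle.load(open("cams.pkl","rb"))
s=arm.sense();print(s["t"],s["position"],s["force"],s["width"])
f=arm.grab_frame("wrist");g=arm.grab_frame("side");t=arm.grab_frame("top")
for n,t in(("side","scoop"),("top","scoop"),("side","ball1"),("top","ball1"),("top","paper_wad"),("top","cylinder"),("top","beaker"),("top","bottle"),("top","mortar"),("wrist","scoop"),("wrist","ball1")):
    print(n,t,[(round(float(d["confidence"]),2),np.round(d["box"]).tolist()) for d in arm.trace(n,t)][:4])
# unchanged-ness: scoop pose, compare side edges with the initial picture
a=cv2.imread("pics/side0.png",0).astype(np.float32)[330:420,270:400];b=cv2.cvtColor(g["img"],cv2.COLOR_RGB2GRAY).astype(np.float32)[330:420,270:400]
print("side shift",cv2.phaseCorrelate(a,b,cv2.createHanningWindow(a.shape[::-1],cv2.CV_32F)))
# white pixels in jar region now vs at start
a0=cv2.imread("pics/side0.png")[195:228,264:290].mean(2);b0=g["img"][195:228,264:290].mean(2);d=b0-a0;print("jar diff px>12:",(d>12).sum());
E
```

```text
40.05 [ 0.40044522 -0.30434852  0.39669562] [ 0.02848742  1.04181675 -0.76808896] 0.09144755817756688
side scoop [(0.83, [333.0, 365.0, 107.0, 68.0])]
top scoop [(0.85, [413.0, 275.0, 28.0, 54.0])]
side ball1 [(0.6, [290.0, 209.0, 79.0, 80.0])]
top ball1 []
top paper_wad [(0.75, [301.0, 217.0, 43.0, 35.0])]
top cylinder [(0.6, [138.0, 232.0, 38.0, 30.0])]
top beaker [(0.7, [209.0, 173.0, 28.0, 28.0])]
top bottle [(0.96, [401.0, 167.0, 20.0, 26.0])]
top mortar [(0.96, [302.0, 284.0, 27.0, 31.0])]
wrist scoop [(0.88, [320.0, 204.0, 43.0, 131.0])]
wrist ball1 [(0.19, [629.0, 201.0, 20.0, 56.0])]
side shift ((-0.11877785018805298, 0.08697695477368939), 0.6911469275078165)
jar diff px>12: 32
```

```bash
python3 - <<'E'
from h import *
from plant import arm
import pickle
cc=pickle.load(open("cams.pkl","rb"))
for n in("top","side"):
    g=arm.grab_frame(n)["img"].mean(2);a=cv2.imread(f"pics/{n}0.png").mean(2)
    d=np.abs(cv2.GaussianBlur(g-a,(3,3),0));k,l,st,ce=cv2.connectedComponentsWithStats((d>14).astype(np.uint8))
    print(n,[(st[i].tolist(),round(float((g-a)[l==i].mean()))) for i in range(1,k) if st[i,4]>4])
g=arm.grab_frame("top")["img"].mean(2)
print(g[238:274:3,152:194:3].round().astype(int))
E
```

```text
top [([431, 181, 31, 41, 175], -27), ([417, 185, 54, 82, 1376], -1), ([452, 194, 62, 70, 2512], 33), ([280, 203, 43, 31, 561], 40), ([516, 218, 5, 8, 21], -21), ([396, 227, 31, 54, 642], -71), ([266, 227, 260, 253, 15843], 27), ([495, 250, 5, 6, 7], -22), ([170, 255, 30, 24, 331], -32), ([179, 256, 3, 3, 5], 16), ([470, 257, 24, 26, 248], -26), ([177, 262, 5, 4, 16], 29), ([400, 267, 8, 17, 65], 24), ([409, 271, 7, 12, 51], 24), ([372, 275, 28, 35, 355], 31), ([0, 320, 286, 160, 8268], 29), ([0, 341, 2, 9, 15], -16), ([0, 346, 22, 57, 506], 32), ([0, 360, 6, 5, 18], -20), ([16, 361, 6, 8, 28], -22), ([174, 366, 109, 85, 3573], -27), ([21, 391, 7, 14, 70], -29), ([288, 397, 28, 16, 261], -25), ([68, 407, 112, 73, 3982], -46), ([389, 406, 14, 20, 49], -25), ([281, 413, 18, 7, 56], -28), ([266, 425, 3, 3, 7], 25), ([55, 438, 14, 9, 52], 27), ([330, 453, 3, 3, 5], 19), ([99, 472, 4, 8, 22], 17), ([286, 476, 13, 4, 32], -21)]
side [([0, 0, 87, 266, 11699], 34), ([47, 0, 147, 236, 18638], -10), ([279, 0, 75, 210, 9774], -63), ([280, 13, 19, 7, 92], 24), ([153, 38, 5, 2, 7], -21), ([257, 17
[... 635 characters left out ...]
7  90  89  93  92  89  89  87  84  78  76  75  67]
 [110  89  88  90  90  90  91  90  86  84  80  74  71  71]
 [ 94  89  91  89  90  91  89  87  87  85  79  75  72  69]
 [ 87  87  90  89  90  90  93  89  85  81  81  74  70  63]
 [ 86  87  88  92  90  92  93  93  87  82  75  69  68  64]
 [ 85  86  87  87  90  93  92  91  82  75  73  68  65  60]
 [ 84  87  86  85  89  89  89  71  79  78  81  62  58  56]
 [ 79  80  81  83  83  85  77  71  74  84  86  52  54  53]
 [ 79  78  75  76  76  75  68  66  96 106  84  48  47  52]
 [ 72  71  72  70  70  67  65  55  88 101  58  45  45  48]
 [ 72  71  69  66  63  61  60  55  52  49  46  45  46  46]
 [ 70  68  65  63  61  59  54  48  48  45  45  47  45  62]]
```

```bash
python3 - <<'E'
from h import *
import pickle
cc=pickle.load(open("cams.pkl","rb"))
F=[.4426,.339]
for z in(.165,.11,.092,.06,.045,.026):
    a=np.radians(np.arange(0,360,30)); r=.018 if z>.09 else .024
    q=proj(cc["top"],np.c_[F[0]+r*np.cos(a),F[1]+r*np.sin(a),0*a+z]);print(z,proj(cc["top"],[[*F,z]]).round(1),q.min(0).round(1),q.max(0).round(1), "side",proj(cc["side"],[[*F,z]]).round(1))
E
```

```text
0.165 [[172.7 257. ]] [166.  250.3] [179.3 263.8] side [[273.8 177.4]]
0.11 [[177.8 260.1]] [171.3 253.6] [184.2 266.7] side [[274.6 194.2]]
0.092 [[179.4 261.1]] [173.  254.6] [185.8 267.6] side [[274.9 199.5]]
0.06 [[182.1 262.8]] [173.8 254.3] [190.5 271.3] side [[275.3 208.8]]
0.045 [[183.4 263.5]] [175.1 255.1] [191.7 272. ] side [[275.6 213.1]]
0.026 [[185.  264.5]] [176.8 256.2] [193.2 272.9] side [[275.8 218.4]]
```

Call:
{"api": "servo_tool", "payload": {
  "rows": [1,0,-4,20,0,1,0,-4,46,0,1,0,-4,46,0,1,0,-4,46,0,1,0,-4,46,0,1,0,-4,46,0,1,0,-4,46,0,1,0,-4,46,0,1,0,-4,46,0,1,0,-4,46,0,1,0,-4,46,0,1,0,-4,46,0]
}}

```text
t: 42.1
position: [0.5118, 0.2141, 0.3964]
ee_rot: [[0.0, -0.993, 0.121], [0.0, 0.121, 0.993], [-1.0, -0.0, 0.0]]
force: [1.0, -0.2, -0.0]
width: 0.0917
```

Call:
{"api": "servo_tool", "payload": {
  "rows": [1,0,0,46,0,1,0,0,46,0,1,0,0,26,0,1,0,0,0,0,1,0,0,0,0]
}}

```text
t: 42.6
position: [0.526, 0.3292, 0.3958]
ee_rot: [[-0.001, -0.993, 0.12], [-0.001, 0.12, 0.993], [-1.0, 0.0, -0.001]]
force: [0.5, -0.9, -0.6]
width: 0.0918
```

```bash
python3 - <<'E'
from h import *
from plant import arm
f=arm.grab_frame("wrist");c=setcam(f);print(arm.sense()["t"],arm.sense()["position"],c[2].round(3))
F=[.4426,.339]
q={z:proj(c,[[*F,z]])[0].round(1).tolist() for z in(.165,.11,.092,.05,.026)};print(q)
print([(round(float(d["confidence"]),2),np.round(d["box"]).tolist()) for d in arm.trace("wrist","ball1")])
u,v=map(int,q[.1 if .1 in q else .11]);g=f["img"].mean(2)
print(g[v-24:v+25:3,u-24:u+25:3].round().astype(int))
s=arm.grab_frame("side")["img"].mean(2);print(s[202:226,264:289].round().astype(int))
E
```

```text
42.65 [0.52604519 0.32850031 0.39615294] [0.442 0.339 0.602]
{0.165: [321.3, 123.8], 0.11: [321.3, 123.7], 0.092: [321.3, 123.6], 0.05: [321.3, 123.6], 0.026: [321.3, 123.6]}
[(0.55, [320.0, 135.0, 12.0, 12.0]), (0.45, [324.0, 128.0, 5.0, 15.0]), (0.43, [316.0, 128.0, 8.0, 6.0])]
[[ 76  76  77  78  79  78  78  79  82  83  83  86  90  92  93  94  98]
 [ 77  76  76  78  78  79  79  80  82  83  83  88  91  94  94  97  99]
 [ 76  76  76  78  78  78  78  80  83  84  85  88  92  95  97  99  99]
 [ 77  77  76  77  78  79  78  80  83  84  87  90  94  98 101 102 105]
 [ 78  77  76  77  78  78  82  93 128 124  90 101  99 102 104 107 108]
 [ 79  79  77  78  77  82 120 128 155 139 100 137 104 106 107 108 110]
 [ 81  79  79  78  79 118 164 131 114 114 100 140 137 111 110 112 112]
 [ 82  82  81  80  86 139 140 113  97 108 132 141 148 107 113 113 116]
 [ 84  83  83  82  94 114 105  93 139 167 145 160 176 131 122 121 122]
 [ 85  86  87  86  93 163 148 110 138 158 138 147 151 121 128 126 125]
 [ 86  87  88  89  97 135 125 139 140 127 119 112 115 101 128 128 127]
 [ 91  90  92  93  95  94 130 169 158 
[... 2209 characters left out ...]
26 121 119 124 128 129 122 116 116 120
  122 117 107  99  97  97  98]
 [101 100 103 110 120 128 130 128 124 121 124 128 130 128 121 116 118 125
  126 121 109  99  97  97  98]
 [101 100 103 110 118 125 129 126 126 127 129 129 127 122 116 113 117 124
  126 118 105  98  96  97  97]
 [101 101 103 108 119 125 130 130 131 133 133 130 125 118 115 115 119 123
  121 111 102  97  96  97  97]
 [100 100 101 107 117 123 128 131 133 134 134 131 126 121 118 118 118 118
  112 104  98  96  96  97  97]
 [100 100 101 104 110 117 122 125 127 128 130 127 124 121 117 115 112 107
  103  99  96  98  96  97  96]
 [100 100 100 101 104 108 114 116 119 120 119 119 117 114 111 107 103  99
   98  98  96  96  97  96  95]]
```

```bash
python3 -c "
from plant import arm
print(arm.sense()['t'],arm.sign_off())"
```

```text
the job is handed in; nothing more can be done
42.75 None
```

The job is done and was handed in at 42.75 s of the 72 s allowed. The interface gave no verdict.

**What I did:**
- **Paper twist:** I pulled it out of the funnel along its axis and dropped it in the bin. This took three grasps; the first two slipped off.
- **Scoop grasp:** My first grasp closed above the bar. The fingertips looked roughly 25 mm higher in the cameras than the reported TCP, so I went 27 mm lower and the grip held.
- **Pouring:** I set the underside of the tray on top of the stand's rod and moved the arm so the scoop tipped to about -30° over the funnel. I used the rod again to bring its mouth back up.
- **Return:** I set the scoop on its sloped rest, slid it back to the stop and let go.

**Last checks:**
- **Scoop:** its position in the side camera is within 0.1 px of the starting picture, and its tray is empty.
- **Paper twist:** it is still seen in the bin.
- **Bystanders:** the beaker, bottle, mortar and cylinder are within about 1 px of where they started.
- **Balls:** the funnel cone is clear, and a pile of balls lies in the jar, topping out at about 60 mm. I could not count all six. At most three were picked out one by one, and no stray ball was recognised outside the jar.
- **Detector disagreement:** a ball detection in the side view had a box the size of the whole stand, so I treated it as false.

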